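Slide the drip tray back under the bottle drying rack

ROBOT

A 6-joint arm with a two-finger parallel gripper is mounted at the origin on the work surface. World frame = base frame: x ahead of the robot, y to its left, z up, the work surface at z = 0. Lengths are in m, angles in rad, forces in N, time in s.
With the tool pointing down it reaches from about 0.275 to 0.875 m from the base axis. Payload 12.5 kg.
Tool frame: the origin (TCP) lies on the centre line of the jaws, within the pads' length; the fingertips stand r.finger_overhang ahead of it and the grasp point (between the pads) lies 3 mm ahead of it (r.finger_overhang is the distance from the TCP to the fingertips, in m); z points along the fingers, y is the direction in which the jaws open and shut (so a half turn about z gives the same grasp; the last joint's range is limited). The gripper opens to 85 mm and grips with 20 to 120 N. Pads are 22 mm wide; open, the fingers measure 114 mm over their backs; the gripper's body (76 mm by 85 mm) begins 54 mm behind the grasp point. The pads swing forward as they close: fully open they stand 13 mm farther back than shut.
Start: joints at [-1.215, 0.351, 1.652, -0, 1.139, -0.085], TCP at [0.235, -0.497, 0.253] pointing down, gripper open.
Joint ranges: [-2.75, 2.75], [-0.79, 2.1], [0.01, 2.65], [-1.57, 4.71], [0.07, 3.14], [-2.87, 2.87]. Speed limits (rad/s): [2.22, 2.22, 2.79, 3.14, 3.14, 3.14].

INTERFACE

Orientations are given as a unit quaternion [x, y, z, w].
In Python, from cell import r, optics gives the robot as it stands. The module is installed in compiled form; this text tells all that it offers. Calls block until the motion is done:
- r.move_to(position, orientation): joint-space move of the TCP to a pose.
- r.move_linear(position, rot=None, vel=0.15): straight line of the TCP; rot=None keeps the orientation; vel is the mean speed in m/s.
- r.set_joints(angles): joint-space move.
- r.set_gripper(opening, squeeze=None): opening from 0.0 (shut) to 1.0 (fully open); squeeze is the grip in N (None keeps the last); returns when the fingers have stopped.
- r.sleep(seconds).
- r.inverse_kinematics(position, orientation): joint angles nearest the present ones, or None.
- optics.get_image(name): name is "side" or "top"; returns a dict with "pixels" (384x512x3 uint8, red, green, blue), "depth" (384x512 float32, m along the optical axis (not along the pixel's ray), 0 where there is no reading), "fx", "fy", "cx", "cy" (pixels), "camera_from_world" (4x4, takes a point from world to camera coordinates). Camera axes: x right, y down, z forward; pixel columns grow to the right and rows downward; lengths in m; the calibration is good to about 2 mm. A picture is of the moment at which its call begins.
A pose or a line that the arm cannot do raises r.PlanningError and nothing moves.
- r.hand_in(): hands the job in, once; it reports no verdict.
Readings, each from a call of its own:
- r.current_t(): time.
- r.current_q(): joint angles.
- r.current_qvel(): joint speeds.
- r.current_effort(): joint torques, N m.
- r.current_tool_pos(): TCP position.
- r.current_ee_rot(): TCP orientation.
- r.current_contact_force(): force on the tool from outside, world axes, zero at the start.
- r.current_torque(): the same for the moment, N m.
- r.current_opening(): opening from 0.0 (shut) to 1.0 (fully open).
Only numpy, scipy, OpenCV 4.12 (cv2) and the standard library are available. Lean on these libraries where they do the work, as an engineer would, in place of code of your own. Each camera call takes 0.05 s, during which the arm holds its last target.

TASK

Put the drip tray back under the bottle drying rack: push it with the fingertips along the nightstand top until it is lined up with the rack's open front, then slide it in under the deck until it is fully home against the stop at the rear. Keep the tray flat on the top the whole way, never picking it up or tipping it. Do not shove the rack along or disturb the lunch box, the glass bottle or the wooden car, and take the hand clear at the end.

Things in the scene. Friction and masses are not known exactly. Their poses are not given: they have to be found in the camera images.
- tray: Loose empty drip tray, grey plastic, 130 mm (its x) by 170 mm (its y), 15 mm high, rim 3 mm thick, corners rounded 8 mm, about 0.16 kg (varies), same front and back. Starts flat on the nightstand top (z = 0) before the rack's open front, up to 55 mm off to one side, skewed up to 0.3 rad. Origin: centre of its underside; z up.
- rack: Loose bottle drying rack, white plastic, 0.9 kg, slides if pushed with several newtons. 130 mm deep (x -65 to +65 mm), 200 mm wide (y). Open front faces its -x. Slatted deck: underside 20 mm, top 28 mm above the nightstand top, on two side runners with 180 mm between inner faces. Tray home and square: its origin at x = -8 mm, y = 0 here. Origin: centre of the footprint, at z = 0; z up.
- rack_front (a point): Middle of the deck's front edge at underside height (x -65, y 0, z 20 mm in the rack's frame). The tray's front edge stands 8 mm proud of this edge when home. On the deck two upended bottles (top at 152 mm) stand 69 mm or more behind this edge; small rings and teats in the front row reach 68 mm.
- rack_stop (a point): Middle of the inner face of the rack's rear stop (x +57, y 0, z 10 mm in the rack's frame), which the tray's rear edge meets when fully home. The stop is 20 mm high and spans the space between the runners.
- lunchbox: Bystander: closed plastic lunch box, 96 mm (its x) by 136 mm (its y), 54 mm high. Origin: centre of its underside.
- bottle: Bystander: closed glass bottle standing upright, 62 mm in diameter, 170 mm high. Origin: centre of its underside.
- car: Bystander: wooden toy car, 130 mm long (its x), 64 mm wide, 57 mm high; its wheels do not turn. Origin: under its centre at z = 0. The bystanders stand left and right of the rack and left of the tray, in any order; the space before the rack (from 25 mm before its front edge outward) is free but for the tray within 0.2 m either side of the rack's middle line.
There are look-alikes about, which are no part of the job. Of the things shaped like the tray, the grey one is meant.

How it is judged:
By the outcome, as a careful person would: the job done as asked, in the order asked, and still so for the second after the job is handed in, with the robot touching nothing.
It also fails if it takes over 66 s, if anything falls off the work surface, if the arm or the gripper's body presses on something with over 40 N, if the wrist force passes 120 N, or if a joint passes its speed limit or range.

## Working session

There is one attempt and no reset: what is moved stays moved. The work goes in short steps, each a Python script; the robot and the scene stay as the last script left them, time stands still between calls to the robot, and variables do not carry over. Pictures are saved under pics/ and viewed, and the job is handed in when it is done.

```bash
mkdir -p pics; ls
cat > h.py <<'E'
import numpy as np, cv2
from cell import r, optics
def grab(n,tag):
    im=optics.get_image(n); cv2.imwrite(f'pics/{tag}.png',im['pixels'][:,:,::-1]); np.savez(f'{tag}.npz',**im); return im
def cloud(im):
    d=im['depth'];v,u=np.mgrid[:d.shape[0],:d.shape[1]]
    p=np.stack([(u-im['cx'])/im['fx']*d,(v-im['cy'])/im['fy']*d,d,np.ones_like(d)],-1)
    w=p@np.linalg.inv(im['camera_from_world']).T
    return w[...,:3]
E
python3 - <<'E'
from h import *
for n in('top','side'):
    im=grab(n,n+'0'); print(n,im['fx'],im['cx'],im['cy'],im['camera_from_world'])
print(r.current_t(),r.finger_overhang,r.current_ee_rot(),r.current_contact_force())
E
```

```text
pics
top 347.1585427602769 255.50895362246152 189.6022407768006 [[-0.01648211 -0.99984102 -0.00680284  0.00616294]
 [-0.98772142  0.0173387  -0.1552603   0.51643645]
 [ 0.15535357  0.00416029 -0.98785017  0.88838004]
 [ 0.          0.          0.          1.        ]]
side 436.57537016774785 249.5809819812414 189.66015142928157 [[-0.97454015 -0.22333438  0.01983079  0.52983136]
 [-0.1480827   0.57470649 -0.80485027  0.12417774]
 [ 0.16835385 -0.7872955  -0.59314651  1.03295669]
 [ 0.          0.          0.          1.        ]]
0.1 0.022 [ 9.75812388e-01  2.18608971e-01 -6.72422374e-05 -5.44021865e-04] [-0.548212    0.24195822 -0.55414358]
```

View pics/top0.png

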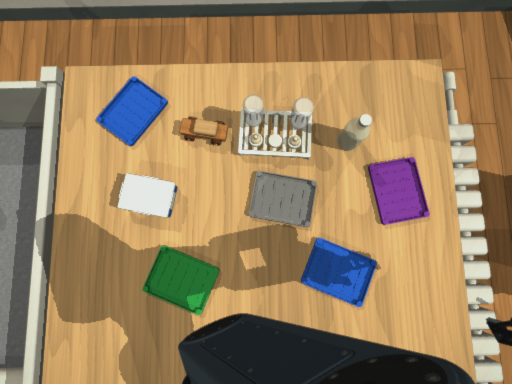

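View pics/side0.png

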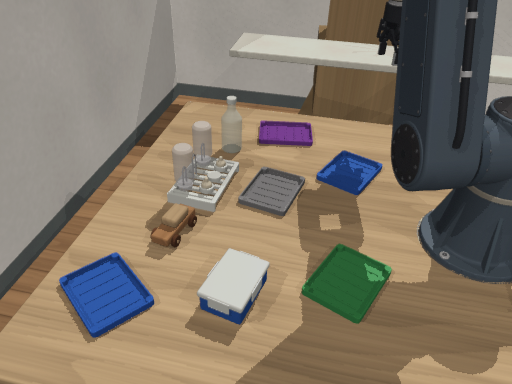

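Tray-shaped candidates in the top picture are grey (282,198), blue (132,111), blue (339,271), purple (398,190) and green (181,280). The grey one is in front of the rack (275,133), so I choose that. I'll check it in a close crop.

Run:
```python
import cv2
i=cv2.imread('pics/top0.png')[90:235,225:335]
cv2.imwrite('pics/crop0.png',cv2.resize(i,None,fx=4,fy=4,interpolation=cv2.INTER_CUBIC))
```

```text
(no output)
```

View pics/crop0.png

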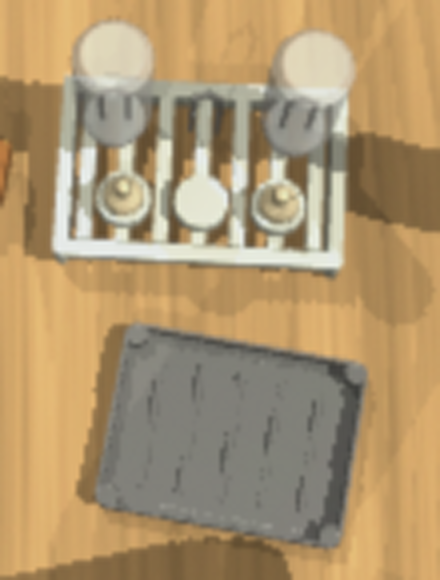

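The crop shows the grey tray, crop corners (135,325), (365,370), (330,548) and (97,505), skewed in front of the rack's lower bar. The rack's front bar runs from (57,250) to (340,268) in the crop. The choice is right, so now I'll measure the poses.

```bash
cat >> h.py <<'E'
def rot(a): return np.array([[np.cos(a),-np.sin(a)],[np.sin(a),np.cos(a)]])
def rect(P,zc=None):
    (c,s,a)=cv2.minAreaRect(P.astype(np.float32)*1000)
    b=cv2.boxPoints((c,s,a))/1000
    # edge directions; yaw of short edge near +x
    e=b[1]-b[0]; f=b[2]-b[1]
    sh=e if np.linalg.norm(e)<np.linalg.norm(f) else f
    if sh[0]<0: sh=-sh
    return np.array(c)/1000,np.sort(s),np.arctan2(sh[1],sh[0])
def backproj(im,uv,z):
    """pixels to world at plane height z"""
    T=np.linalg.inv(im['camera_from_world']);uv=np.asarray(uv,float)
    d=np.stack([(uv[:,0]-im['cx'])/im['fx'],(uv[:,1]-im['cy'])/im['fy'],np.ones(len(uv))],1)@T[:3,:3].T
    o=T[:3,3]; return (o+d*((z-o[2])/d[:,2])[:,None])[:,:2]
def tray(im,c0=None):
    W=cloud(im);px=im['pixels'].astype(int)
    sat=px.max(-1)-px.min(-1)
    m=(sat<22)&(px.mean(-1)>40)&(px.mean(-1)<165)&(W[...,2]>-.006)&(W[...,2]<.02)&(im['depth']>0)
    if c0 is not None: m&=np.hypot(W[...,0]-c0[0],W[...,1]-c0[1])<.13
    m=cv2.morphologyEx(m.astype(np.uint8),cv2.MORPH_OPEN,np.ones((3,3)))
    n,l,st,ce=cv2.connectedComponentsWithStats(m)
    k=1+np.argmax(st[1:,4]); m=(l==k)
    ct=max(cv2.findContours(m.astype(np.uint8),cv2.RETR_EXTERNAL,cv2.CHAIN_APPROX_NONE)[0],key=cv2.contourArea)[:,0]
    return m,rect(backproj(im,ct,.015)),rect(W[m&(W[...,2]>.009)][:,:2])
def rackfit(im,c0,rad=.15):
    W=cloud(im)
    m=(np.abs(W[...,2]-.028)<.006)&(np.hypot(W[...,0]-c0[0],W[...,1]-c0[1])<rad)&(im['depth']>0)
    px=im['pixels'].astype(int); m&=(px.max(-1)-px.min(-1)<40)
    return m,W[m]
E
python3 - <<'E'
from h import *
for n in('top','side'):
    im=dict(np.load(n+'0.npz'));W=cloud(im)
    c0=[.5,-.05]
    m,a,b=tray(im,c0); print(n,m.sum(),'\n',a,'\n',b)
    if n=='top': print(W[133,275],W[198,282])
    g=(W[...,2]<.05)&(W[...,2]>-.05); print('table z',np.median(W[...,2][g]))
    mr,P=rackfit(im,[.66,-.05]); print(mr.sum(),rect(P[:,:2]))
    o=im['pixels'].copy(); o[m]=[255,0,0]; o[mr]=[0,255,0]
    cv2.imwrite(f'pics/m_{n}.png',o[80:240,150:350,::-1].repeat(3,0).repeat(3,1))
E
```

```text
top 2815 
 (array([ 0.49483432, -0.07599625]), array([127.26163483, 167.7184906 ]), np.float32(-0.1982551)) 
 (array([ 0.49514597, -0.07623169]), array([127.783638  , 168.21949768]), np.float32(-0.19847737))
[ 0.67676293 -0.05939852  0.02813718] [ 0.49713994 -0.07531466  0.00566558]
table z 4.164142855700437e-05
1308 (array([ 0.67908099, -0.05940565]), array([130.21594238, 200.20097351]), np.float32(-0.07330598))
side 2059 
 (array([ 0.49837204, -0.06927174]), array([134.20230103, 185.55450439]), np.float32(-0.19901125)) 
 (array([ 0.49878339, -0.07685062]), array([131.71003723, 175.17811584]), np.float32(-0.20067848))
table z 0.0013906608551867983
1157 (array([ 0.68415027, -0.03375581]), array([131.61956787, 260.85925293]), np.float32(-0.07124778))
```

View pics/m_top.png

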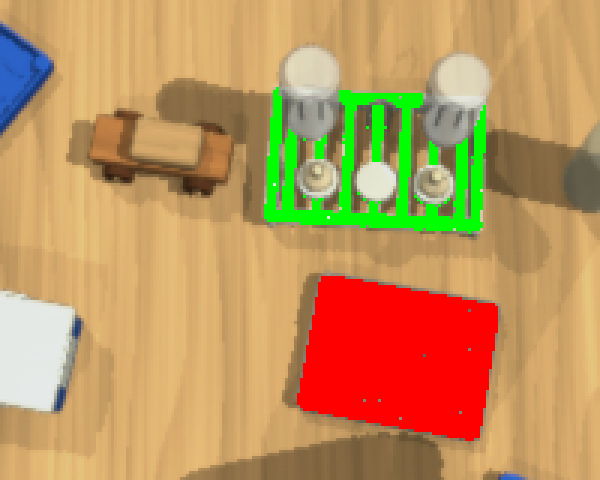

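Run:
```python
from h import *
R=lambda a:rot(a)
c=np.array([.67908,-.0594]);a=-.0733
t=np.array([.4951,-.0762])
print('tray in rack',rot(a).T@(t-c),'dyaw',-.1985-a)
im=dict(np.load('top0.npz'));W=cloud(im)
# stuff on rack with height >.03: 
d=(W[...,:2]-c)@rot(a); m=(np.abs(d[...,0])<.07)&(np.abs(d[...,1])<.11)&(W[...,2]>.033)
for lo in np.arange(-.07,.07,.01):
    k=m&(d[...,0]>=lo)&(d[...,0]<lo+.01)
    print(round(lo,3),k.sum(),W[...,2][k].max() if k.any() else None)
```

```text
tray in rack [-0.18225563 -0.03022855] dyaw -0.1252
-0.07 0 None
-0.06 0 None
-0.05 55 0.0464891998622643
-0.04 153 0.06463527032467242
-0.03 147 0.06995542433835022
-0.02 84 0.05449593880848336
-0.01 13 0.042874044278772616
0.0 330 0.1520335761038205
0.01 290 0.1542582969702101
0.02 222 0.15499020028171973
0.03 172 0.15393055568842162
0.04 109 0.15465499072823896
0.05 21 0.15042881236037808
0.06 0 None
0.07 0 None
```

Both masks are clean. Rack pose is (0.679, -0.059), yaw -0.073. The tray in the rack frame is at (-182, -30) mm with a skew of -0.125 rad. My plan has two pushes, both two-fingered with the hand open. First I push from the tray's -y side, turning as I go, to centre and square it. Then I push from the front with the hand leaned back so it stays clear of the teats.

```bash
cat >> h.py <<'E'
from scipy.spatial.transform import Rotation as Ro
RC=np.array([.67908,-.0594]);RA=-.0733
def quat(psi,tilt=0,flip=False):
    """tool down, push direction psi; tilt leans the body back, tips forward"""
    p=np.array([np.cos(psi),np.sin(psi),0]);z=np.array([0,0,-1.])*np.cos(tilt)+p*np.sin(tilt)
    y=np.cross([0,0,-1.],p); 
    if flip:y=-y
    x=np.cross(y,z); return Ro.from_matrix(np.stack([x,y,z],1)).as_quat()
def rw(xy,c=RC,a=RA): return c+rot(a)@np.asarray(xy)
E
python3 - <<'E'
from h import *
t=np.array([.4951,-.0762]);ta=-.1985
p0=rw([0,-.125],t,ta);p1=rw([-.182,-.096])
for fl in (0,1):
    print(fl,[r.inverse_kinematics([*p,z],quat(a+np.pi/2,0,fl)) for p,z,a in ((p0,.15,ta),(p0,.02,ta),(p1,.02,RA))])
q=rw([-.26,0]);q2=rw([-.084,0])
for fl in (0,1):
    print(fl,[r.inverse_kinematics([*p,.03],quat(RA,.35,fl)) for p in(q,q2)])
E
```

```text
0 [array([-4.90891886e-01,  4.18168218e-01,  1.84598834e+00, -4.44089210e-16,
        8.77436096e-01, -2.92391886e-01]), array([-4.90891886e-01,  6.48938687e-01,  1.89139853e+00, -4.44089210e-16,
        6.01255435e-01, -2.92391886e-01]), array([-3.72616132e-01,  6.48848322e-01,  1.89161321e+00, -4.44089210e-16,
        6.01131126e-01, -2.99316132e-01])]
1 [array([-4.90891886e-01,  4.18168218e-01,  1.84598834e+00, -4.44089210e-16,
        8.77436096e-01,  2.84920077e+00]), array([-4.90891886e-01,  6.48938687e-01,  1.89139853e+00, -4.44089210e-16,
        6.01255435e-01,  2.84920077e+00]), array([-3.72616132e-01,  6.48848322e-01,  1.89161321e+00, -4.44089210e-16,
        6.01131126e-01,  2.84227652e+00])]
0 [None, array([-0.18230485,  0.66220729,  1.88180762,  0.15005006,  0.25220799,
        1.32298184])]
1 [None, array([-0.18230485,  0.66220729,  1.88180762,  0.15005006,  0.25220799,
       -1.81861082])]
```

```bash
cat >> h.py <<'E'
def descend(zmin,step=.003,thr=2.0):
    r.sleep(.2);f0=r.current_contact_force()[2]
    while True:
        p=np.array(r.current_tool_pos());
        if p[2]-step<zmin: break
        p[2]-=step; r.move_linear(p,vel=.03); f=r.current_contact_force()[2]-f0
        if abs(f)>thr: print('touch',p[2],f);return p[2]
    print('no touch',r.current_tool_pos(),f); return None
E
python3 - <<'E'
from h import *
t=np.array([.4951,-.0762]);ta=-.1985
p0=rw([0,-.125],t,ta);q=quat(ta+np.pi/2)
r.move_to([*p0,.12],q); 
r.move_linear([*p0,.034],vel=.15)
z=descend(.006)
if z: r.move_linear([*p0,z+.004],vel=.05)
grab('side','side1');grab('top','top1')
print(r.finger_overhang,r.current_opening(),r.current_tool_pos(),r.current_contact_force(),r.current_t())
E
```

```text
touch 0.0065820970299357235 36.347461846081416
0.022 0.9981573874785334 [ 0.47032961 -0.1986927   0.01029343] [-1.19208312  0.03172039  0.32674472] 5.175
```

View pics/side1.png

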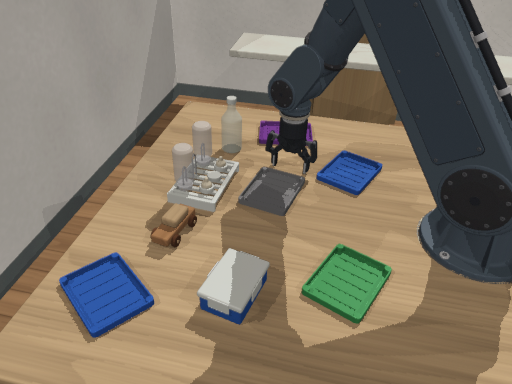

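View pics/top1.png

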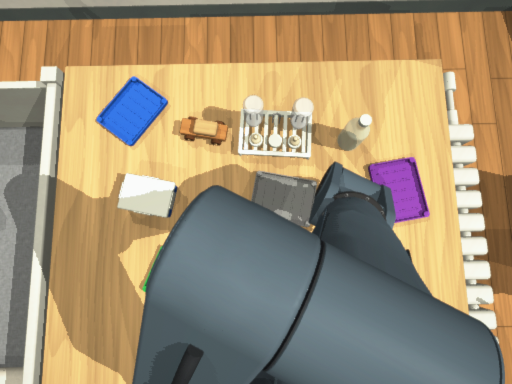

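The side picture shows the open hand at (295,155) beside the grey tray's -y edge at (275,190). The tips touch the top at TCP z≈0.009, so I'll push at z=0.013.

Run:
```python
from h import *
t=np.array([.4951,-.0762]);ta=-.1985
p0=rw([0,-.125],t,ta);p1=rw([-.182,-.096]);pc=rw([0,-.099],t,ta)
r.move_linear([*p0,.013],vel=.05)
r.move_linear([*pc,.013],vel=.05); f0=np.array(r.current_contact_force())
N=6
for i in range(1,N+1):
    s=i/N; r.move_linear([*(pc+(p1-pc)*s),.013],rot=quat(ta+(RA-ta)*s+np.pi/2),vel=.04)
    print(i,np.round(np.array(r.current_contact_force())-f0,2))
b=rw([-.182,-.13]); r.move_linear([*b,.013],vel=.1)
print(r.current_tool_pos()); r.move_linear([*b,.10],vel=.15)
f=rw([-.19,-.25]); r.move_linear([*b[:1],b[1]-.2,.15],vel=.3)
grab('side','side2');im=grab('top','top2')
m,a,bb=tray(im,[.5,-.05]);print(a,bb,r.current_t())
```

```text
1 [ 0.15 -0.66 -0.94]
2 [-0.   0.6 -0.3]
3 [ 0.54 -0.29 -0.04]
4 [ 1.33 -0.65 -0.18]
5 [ 1.02 -0.13 -0.34]
6 [ 0.59 -0.2   0.48]
[ 0.48783169 -0.17589547  0.01291507]
(array([ 0.49775525, -0.04511443]), array([128.56567383, 167.69998169]), np.float32(-0.0694435)) (array([ 0.49796396, -0.04521404]), array([128.87760925, 167.89825439]), np.float32(-0.06453001)) 10.0
```

View pics/top2.png

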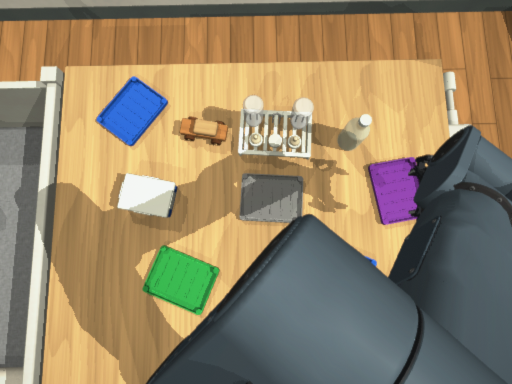

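The tray (270,198) now sits squarely before the rack at (275,133), with y +0.9 mm and skew +0.004 rad in the rack frame. Next is the front push, and I'll check reach with tilt first.

```bash
cat >> h.py <<'E'
def tcp(front,y,tilt,low=.003,a=RA):
    """TCP so that the fingers' front lies at rack x=front; lowest corner at height low"""
    off=.009*np.sin(tilt)+.011*np.cos(tilt)
    z=low+.009*np.cos(tilt)+.011*np.sin(tilt)
    return [*rw([front-off,y]),z]
E
python3 - <<'E'
from h import *
for ti in (0,.1,.2,.25):
    for f in (-.275,-.25,-.2,-.15,-.1,-.073):
        for fl in(0,1):
            q=r.inverse_kinematics(tcp(f,0,ti),quat(RA,ti,fl)); print(ti,f,fl,None if q is None else np.round(q,2))
E
```

```text
0 -0.275 0 [-0.22  0.55  2.18 -0.    0.41  1.43]
0 -0.275 1 [-0.22  0.55  2.18 -0.    0.41 -1.71]
0 -0.25 0 [-0.21  0.58  2.12 -0.    0.45  1.44]
0 -0.25 1 [-0.21  0.58  2.12 -0.    0.45 -1.7 ]
0 -0.2 0 [-0.19  0.62  1.99 -0.    0.52  1.45]
0 -0.2 1 [-0.19  0.62  1.99 -0.    0.52 -1.69]
0 -0.15 0 [-0.18  0.68  1.87 -0.    0.6   1.46]
0 -0.15 1 [-0.18  0.68  1.87 -0.    0.6  -1.68]
0 -0.1 0 [-0.17  0.73  1.73 -0.    0.68  1.47]
0 -0.1 1 [-0.17  0.73  1.73 -0.    0.68 -1.67]
0 -0.073 0 [-0.17  0.76  1.66 -0.    0.72  1.48]
0 -0.073 1 [-0.17  0.76  1.66 -0.    0.72 -1.66]
0.1 -0.275 0 [-0.22  0.53  2.24  0.06  0.27  1.37]
0.1 -0.275 1 [-0.22  0.53  2.24  0.06  0.27 -1.78]
0.1 -0.25 0 [-0.22  0.56  2.18  0.05  0.31  1.39]
0.1 -0.25 1 [-0.22  0.56  2.18  0.05  0.31 -1.76]
0.1 -0.2 0 [-0.2   0.6   2.06  0.03  0.39  1.41]
0.1 -0.2 1 [-0.2   0.6   2.06  0.03  0.39 -1.73]
0.1 -0.15 0 [-0.19  0.65  1.93  0.03  0.46  1.44]
0.1 -0.15 1 [-0.19  0.65  1.93  0.03  0.46 -1.71]
0.1 -0.1 0 [-0.18  0.7   1.8   0.02  0.54  1.45]
0.1 -0.1 1 [-0.18  0.7   1.8   0.02  0.54 -1.69]
0.1 -0.073 0 [-0.17  0.73 
[... 521 characters left out ...]
41]
0.2 -0.1 1 [-0.18  0.68  1.86  0.06  0.4  -1.73]
0.2 -0.073 0 [-0.18  0.71  1.79  0.05  0.44  1.43]
0.2 -0.073 1 [-0.18  0.71  1.79  0.05  0.44 -1.71]
0.25 -0.275 0 None
0.25 -0.275 1 None
0.25 -0.25 0 [-0.23  0.54  2.27  0.42  0.1   1.  ]
0.25 -0.25 1 [-0.23  0.54  2.27  0.42  0.1  -2.14]
0.25 -0.2 0 [-0.21  0.58  2.15  0.2   0.17  1.24]
0.25 -0.2 1 [-0.21  0.58  2.15  0.2   0.17 -1.9 ]
0.25 -0.15 0 [-0.2   0.62  2.02  0.12  0.25  1.33]
0.25 -0.15 1 [-0.2   0.62  2.02  0.12  0.25 -1.81]
0.25 -0.1 0 [-0.18  0.67  1.9   0.09  0.33  1.38]
0.25 -0.1 1 [-0.18  0.67  1.9   0.09  0.33 -1.76]
0.25 -0.073 0 [-0.18  0.7   1.83  0.07  0.37  1.4 ]
0.25 -0.073 1 [-0.18  0.7   1.83  0.07  0.37 -1.74]
```

Run:
```python
from h import *
y=0.001
fr0=-.280; p=tcp(fr0,y,.1)
r.move_to([p[0],p[1],.15],quat(RA,.1)); r.move_linear([p[0],p[1],.03],vel=.15); r.move_linear(p,vel=.04)
r.move_linear(tcp(-.252,y,.1),rot=quat(RA,.1),vel=.06); r.sleep(.2);f0=np.array(r.current_contact_force()); print('base',f0)
for f in np.linspace(-.242,-.197,5):
    ti=.1+.1*(f+.252)/.055; ti=min(ti,.2)
    r.move_linear(tcp(f,y,ti),rot=quat(RA,ti),vel=.04); print(round(f,3),np.round(np.array(r.current_contact_force())-f0,2))
s=grab('side','side3');im=grab('top','top3'); print(r.current_t())
cv2.imwrite('pics/c3s.png',cv2.resize(s['pixels'][90:260,140:360,::-1],None,fx=3.5,fy=3.5,interpolation=cv2.INTER_CUBIC))
cv2.imwrite('pics/c3t.png',cv2.resize(im['pixels'][80:240,190:360,::-1],None,fx=3.5,fy=3.5,interpolation=cv2.INTER_CUBIC))
```

```text
base [-0.36648859  0.63318831  0.16601274]
-0.242 [ 0.2   0.29 -0.74]
-0.231 [ 0.18 -0.71 -0.21]
-0.22 [-0.32 -1.01  0.11]
-0.208 [ 1.07 -1.34 -0.19]
-0.197 [ 0.77 -1.07 -0.3 ]
16.3333
```

View pics/c3s.png

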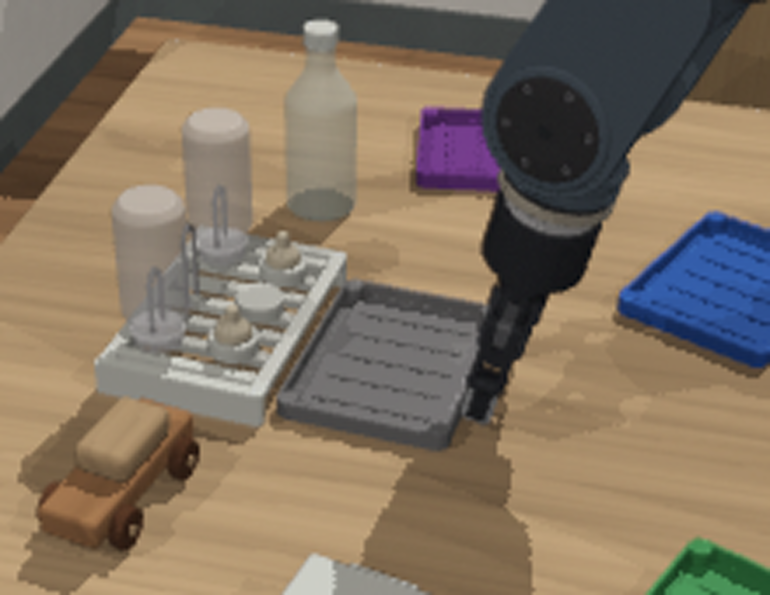

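View pics/c3t.png

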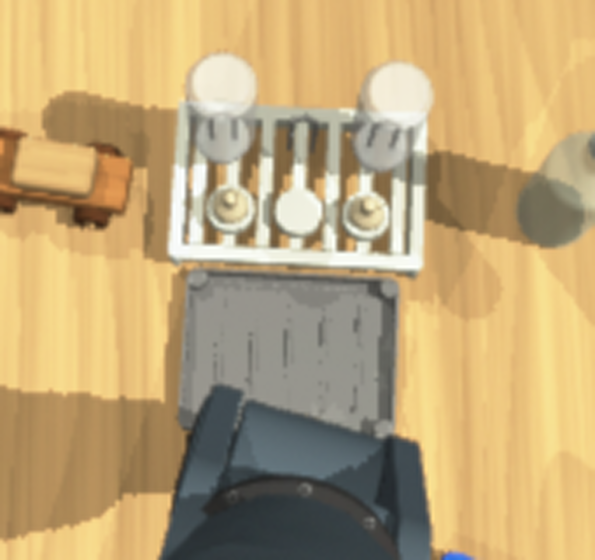

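The tray's far edge (crop row 275) is right at the rack's front bar (row 262). Its sides at crop columns 185 and 398 lie inside the rack's 168–425. I'll get numbers on the lateral offset from the visible side edges.

```bash
cat >> h.py <<'E'
def edges(im,lo,hi):
    """tray side edges in rack frame, over rack x in [lo,hi]"""
    px=im['pixels'].astype(int);sat=px.max(-1)-px.min(-1);br=px.mean(-1)
    m=(sat<25)&(br>40)&(br<175)
    ys,xs=np.nonzero(m); P=(backproj(im,np.stack([xs,ys],1),.015)-RC)@rot(RA)
    k=(P[:,0]>lo)&(P[:,0]<hi)&(abs(P[:,1])<.1)
    P=P[k];out=[]
    for a in np.arange(lo,hi,.006):
        q=P[(P[:,0]>=a)&(P[:,0]<a+.006)]
        if len(q): out.append((a+.003,q[:,1].min(),q[:,1].max()))
    return np.round(np.array(out)*1000,1)
E
python3 - <<'E'
from h import *
im=dict(np.load('top3.npz')); e=edges(im,-.125,-.06);print(e)
print('mid',e[:,1:].mean(1))
mr,P=rackfit(im,RC);print(rect(P[:,:2]))
E
```

```text
[[-122.   -81.2   82.2]
 [-116.   -81.    82.5]
 [-110.   -83.5   82.9]
 [-104.   -83.4   83.2]
 [ -98.   -83.2   83.8]
 [ -92.   -83.    84.1]
 [ -86.   -82.8   81.7]
 [ -80.   -82.5   82.1]
 [ -74.   -79.5   82.2]
 [ -68.   -93.1   60.1]
 [ -62.   -95.8   96.9]]
mid [  0.5    0.75  -0.3   -0.1    0.3    0.55  -0.55  -0.2    1.35 -16.5
   0.55]
(array([ 0.67892175, -0.05920989]), array([130.60720825, 199.8019104 ]), np.float32(-0.0727155))
```

The tray is centred to within about 0.5 mm and the rack hasn't moved. I'll slide it in, watching the force.

Run:
```python
from h import *
y=.0005;f0=np.array([-.37,.63,.17])
d=np.array([np.cos(RA),np.sin(RA),0])
for f in [-.187,-.177,-.162,-.147,-.132,-.117,-.102,-.09,-.084,-.080]:
    ti=min(.24,.2+.04*(f+.197)/.05)
    r.move_linear(tcp(f,y,ti),rot=quat(RA,ti),vel=.04); F=np.array(r.current_contact_force())-f0
    print(f,np.round(F,2),round(F@d,2))
    if abs(F@d)>4: print('STOP');break
s=grab('side','side4');im=grab('top','top4'); print(r.current_t())
mr,P=rackfit(im,RC);print(rect(P[:,:2]))
cv2.imwrite('pics/c4s.png',cv2.resize(s['pixels'][90:260,140:360,::-1],None,fx=3.5,fy=3.5,interpolation=cv2.INTER_CUBIC))
cv2.imwrite('pics/c4t.png',cv2.resize(im['pixels'][80:240,190:360,::-1],None,fx=3.5,fy=3.5,interpolation=cv2.INTER_CUBIC))
```

```text
-0.187 [ 0.   -0.89 -1.46] 0.07
-0.177 [ 0.24 -1.03 -0.69] 0.32
-0.162 [-0.27 -1.09  0.64] -0.19
-0.147 [-0.38 -0.52  0.34] -0.34
-0.132 [ 0.24 -1.12  0.45] 0.32
-0.117 [ 0.17 -1.08  0.18] 0.25
-0.102 [ 0.59 -0.53 -0.27] 0.62
-0.09 [ 0.53 -0.59 -0.2 ] 0.57
-0.084 [ 0.1  -0.42 -0.24] 0.13
-0.08 [ 0.72 -0.4  -0.67] 0.75
20.8583
(array([ 0.68010126, -0.05927365]), array([127.91108704, 201.13882446]), np.float32(-0.05453898))
```

View pics/c4s.png

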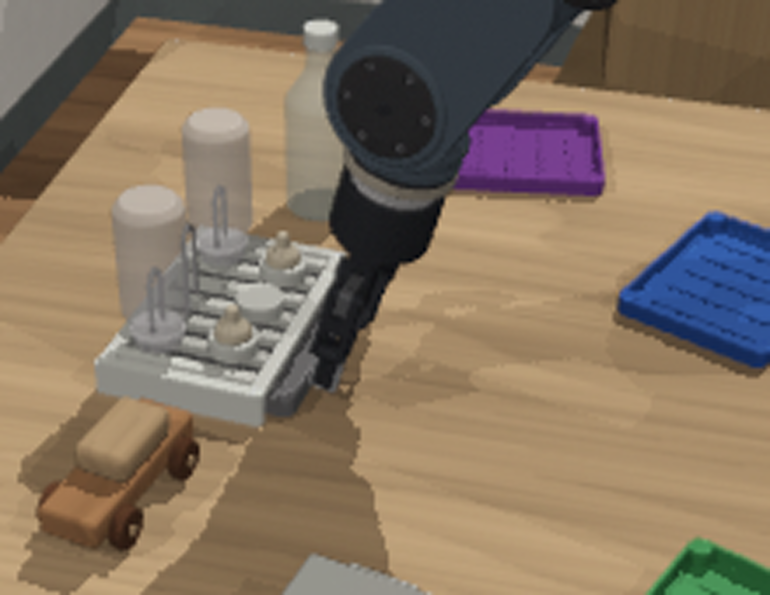

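View pics/c4t.png

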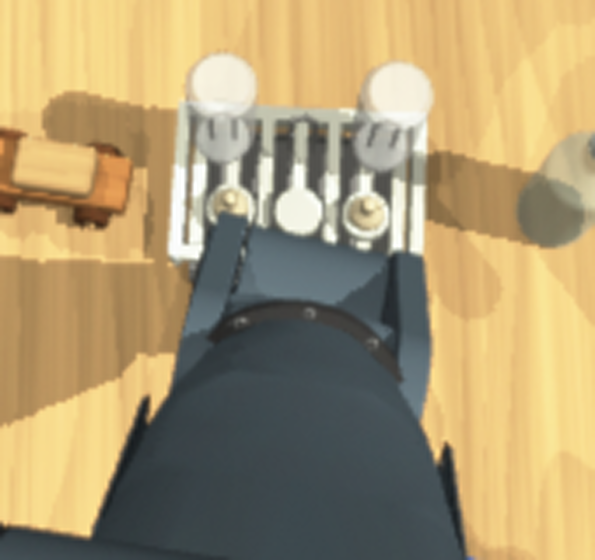

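The rack is unmoved, its rear corners at (183,103) and (427,108) in both crops. The tray is about 7 mm short of home and its rim is just showing at side crop (290,390). I'll finish in 1 mm steps until it meets the stop.

Run:
```python
from h import *
y=.0005;d=np.array([np.cos(RA),np.sin(RA),0]);ti=.24
def F(): 
    a=[]
    for _ in range(6): r.sleep(.03); a.append(np.array(r.current_contact_force())@d)
    return np.mean(a)
b=F();print('base',b)
for f in np.arange(-.079,-.0695,.001):
    r.move_linear(tcp(f,y,ti),rot=quat(RA,ti),vel=.02); v=F()-b
    print(round(f,4),round(v,2))
    if abs(v)>1.5: print('STOP');break
s=grab('side','side5');im=grab('top','top5'); print(r.current_t())
A=dict(np.load('top4.npz'))['pixels'];
print(np.abs(A.astype(int)-im['pixels'])[100:145,235:315].mean())
cv2.imwrite('pics/c5s.png',cv2.resize(s['pixels'][140:220,170:260,::-1],None,fx=7,fy=7,interpolation=cv2.INTER_CUBIC))
```

```text
base -0.05009348165082957
-0.079 0.07
-0.078 -0.54
-0.077 0.03
-0.076 -0.27
-0.075 -0.45
-0.074 -0.49
-0.073 -0.66
-0.072 -0.54
-0.071 -0.23
-0.07 -0.49
25.6583
4.3587037037037035
```

View pics/c5s.png

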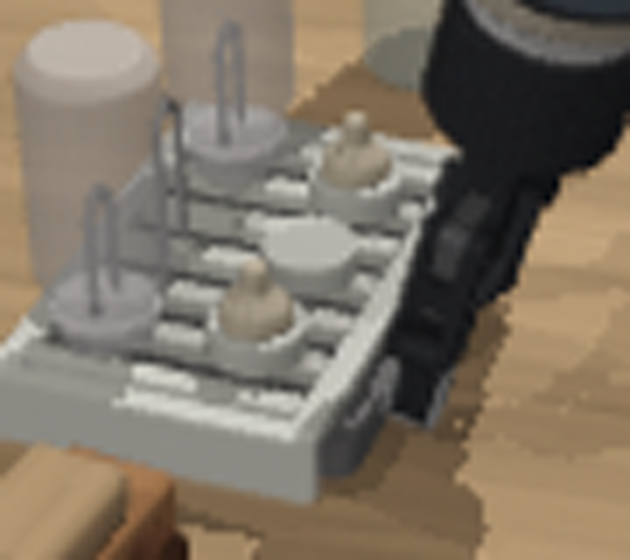

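Run:
```python
from h import *
for n,(a,b,c,d) in dict(side=(115,200,165,210),top=(92,125,236,318)).items():
    g=[cv2.cvtColor(dict(np.load(f'{n}{i}.npz'))['pixels'],cv2.COLOR_RGB2GRAY)[a:b,c:d].astype(np.float32) for i in (2,3,4,5)]
    for k in (1,2,3): 
        w=np.eye(2,3,dtype=np.float32); cc,w=cv2.findTransformECC(g[0],g[k],w,cv2.MOTION_TRANSLATION); print(n,k+2,w[:,2],cc)
im=dict(np.load('side5.npz'))
W=cloud(im);
# tray front rim visible: points in rack frame near front, z<.018
px=im['pixels'];P=(W[...,:2]-RC)@rot(RA);
m=(P[...,0]>-.12)&(P[...,0]<-.055)&(P[...,1]>.05)&(P[...,1]<.1)&(W[...,2]>.004)&(W[...,2]<.02)&(im['depth']>0)
for a,b,c,x in zip(P[m][:,0],P[m][:,1],W[m][:,2],px[m]): print(np.round([a*1000,b*1000,c*1000],1),x)
```

```text
side 3 [-0.09485999  0.01386244] 0.9761704015606653
side 4 [-0.09054189  0.15292887] 0.9538438486820063
side 5 [-0.09922192  0.12962332] 0.9495893303791062
top 3 [ 0.02346475 -0.07192393] 0.9872213025756909
top 4 [-0.02389009 -0.00132352] 0.9815739246132619
top 5 [-0.023302   -0.04751652] 0.9805534438158005
[-69.6  56.3  19.2] [72 71 70]
[-67.1  57.3  16.1] [104 103 102]
[-69.6  56.6  16.2] [61 60 60]
[-75.   56.2  17.2] [65 64 64]
[-77.6  55.9  17.6] [29 29 31]
[-80.5  56.3  18.7] [23 24 25]
[-82.8  55.1  18.3] [25 25 27]
[-92.2  51.   17.6] [91 91 91]
[-59.3  51.4   6.6] [72 70 71]
[-68.8  61.8  16.5] [73 71 70]
[-69.8  57.3  13.5] [50 50 49]
[-81.9  52.7  13.1] [41 42 42]
[-85.5  55.1  15.7] [23 25 26]
[-87.7  53.7  15.3] [21 23 25]
[-92.   50.5  14. ] [92 88 85]
[-61.4  71.3  18.4] [65 64 63]
[-63.3  69.2  17.4] [94 92 91]
[-60.   53.4   4.9] [99 97 96]
[-68.   67.2  17.1] [75 73 73]
[-69.2  63.   14.3] [57 55 56]
[-69.8  57.4  10.3] [48 48 47]
[-70.5  51.9   6.4] [47 47 47]
[-86.8  51.4  10.1] [54 54 54]
[-59.6  73.7  16.5] [68 67 65]
[-61.9  72.7  16.4] [60 60 59]
[-64.9  73.5 
[... 1299 characters left out ...]
 64]
[-67.3  80.5   7.3] [62 61 61]
[-68.7  77.    5. ] [54 53 52]
[-58.2  98.6  15.5] [139 138 132]
[-60.9  98.6  16.2] [130 130 123]
[-61.3  93.1  12.1] [88 87 84]
[-62.7  83.    4.7] [65 64 64]
[-65.8  83.8   6.2] [65 64 65]
[-67.6  81.4   4.8] [62 61 60]
[-55.7  99.4  12.2] [139 138 131]
[-57.6  97.5  11.3] [139 138 131]
[-60.1  97.   11.5] [131 130 123]
[-60.9  92.3   8.1] [101  93  83]
[-66.4  85.5   4.4] [84 72 59]
[-55.8  99.8   9.4] [140 139 132]
[-58.1  98.8   9.2] [139 138 131]
[-61.   99.3  10.3] [131 130 124]
[-62.1  95.4   7.6] [102  94  82]
[-99.4  79.8   5.2] [117  95  69]
[-55.5  99.6   5.8] [139 138 132]
[-59.9  96.8   4.9] [131 130 124]
[-112.9   96.     5. ] [118  96  70]
```

In the side view the tray's front face is at x≈-69.8 mm and the rack's front face at ≈-61, so about 8.8 mm stands proud (8 when home). The rack hasn't moved and the stop isn't felt yet, so I'll creep on.

Run:
```python
from h import *
y=.0005;d=np.array([np.cos(RA),np.sin(RA),0]);ti=.24
def F(): 
    a=[]
    for _ in range(8): r.sleep(.025); a.append(np.array(r.current_contact_force())@d)
    return np.mean(a)
b=F();print('base',b)
for f in np.arange(-.0695,-.0659,.0005):
    r.move_linear(tcp(f,y,ti),rot=quat(RA,ti),vel=.01); v=F()-b
    print(round(f,4),round(v,2))
    if abs(v)>1.4: print('STOP');break
s=grab('side','side6');im=grab('top','top6'); print(r.current_t())
for n,(a,b,c,e) in dict(side=(115,200,165,210),top=(92,125,236,318)).items():
    g=[cv2.cvtColor(dict(np.load(f'{n}{i}.npz'))['pixels'],cv2.COLOR_RGB2GRAY)[a:b,c:e].astype(np.float32) for i in (5,6)]
    w=np.eye(2,3,dtype=np.float32); cc,w=cv2.findTransformECC(g[0],g[1],w,cv2.MOTION_TRANSLATION); print(n,w[:,2],cc)
W=cloud(s);P=(W[...,:2]-RC)@rot(RA)
m=(abs(P[...,1]-.07)<.009)&(P[...,0]<-.064)&(P[...,0]>-.074)&(W[...,2]>.003)&(W[...,2]<.013); print(np.median(P[m][:,0]),m.sum())
m=(abs(P[...,1]-.098)<.003)&(P[...,0]<-.055)&(P[...,0]>-.074)&(W[...,2]>.003)&(W[...,2]<.024); print(np.sort(P[m][:,0])[:6])
```

```text
base -0.3588844946813968
-0.0695 -2.99
STOP
26.4083
side [-0.00802546 -0.00075234] 0.9999713970231714
top [-0.0009023  -0.00659621] 0.9999853671152562
-0.0689198630695949 11
[-0.06235143 -0.061251   -0.06010097 -0.06005394 -0.05995093 -0.05979028]
```

The stop is felt: a 3 N reaction within 0.5 mm, with the rack unmoved to 0.01 px. I'll back off and take the hand clear.

Run:
```python
from h import *
r.move_linear(tcp(-.13,.0005,.2),rot=quat(RA,.2),vel=.1)
p=np.array(r.current_tool_pos()); r.move_linear([p[0],p[1],.2],vel=.2)
r.set_joints([-1.215,.351,1.652,0,1.139,-.085]); r.sleep(.5)
s=grab('side','side7');im=grab('top','top7'); print(r.current_t())
mr,P=rackfit(im,RC);c,sz,a=rect(P[:,:2]);print(c,sz,a)
i0=dict(np.load('top0.npz'))
for n,(u,v,w,h) in dict(rack=(92,162,236,318),car=(110,150,172,235),bottle=(110,155,335,380),lunch=(165,225,110,185)).items():
    g=[cv2.cvtColor(k['pixels'],cv2.COLOR_RGB2GRAY)[u:v,w:h].astype(np.float32) for k in (i0,im)]
    M=np.eye(2,3,dtype=np.float32); cc,M=cv2.findTransformECC(g[0],g[1],M,cv2.MOTION_EUCLIDEAN); print(n,np.round(M.ravel(),3),round(cc,3))
# front edge of tray proud of rack in top view: grey pixels
px=im['pixels'].astype(int);sat=px.max(-1)-px.min(-1);br=px.mean(-1)
for lab,z,mm in(('tray',.015,(sat<25)&(br>40)&(br<175)),('rack',.028,(sat<40)&(br>175))):
    ys,xs=np.nonzero(mm);Q=(backproj(im,np.stack([xs,ys],1),z)-RC)@rot(RA)
    print(lab,[round(1000*Q[(abs(Q[:,1]-y)<.006)&(Q[:,0]>-.09)&(Q[:,0]<-.03)][:,0].min(),1) for y in np.arange(-.07,.08,.02)])
cv2.imwrite('pics/c7s.png',cv2.resize(s['pixels'][110:220,160:260,::-1],None,fx=5,fy=5,interpolation=cv2.INTER_CUBIC))
cv2.imwrite('pics/c7t.png',cv2.resize(im['pixels'][90:180,225:325,::-1],None,fx=6,fy=6,interpolation=cv2.INTER_CUBIC))
```

```text
30.8083
[ 0.67894257 -0.05936573] [130.61555481 199.82876587] -0.073570535
rack [ 1.     0.001  0.001 -0.001  1.     0.114] 0.954
car [ 1.     0.     0.004 -0.     1.     0.003] 1.0
bottle [ 1.    -0.     0.002  0.     1.    -0.006] 1.0
lunch [ 1.    -0.     0.006  0.     1.    -0.005] 1.0
tray [np.float64(-75.2), np.float64(-73.7), np.float64(-74.8), np.float64(-73.2), np.float64(-74.2), np.float64(-75.3), np.float64(-73.5), np.float64(-74.6)]
rack [np.float64(-64.3), np.float64(-62.9), np.float64(-63.9), np.float64(-64.5), np.float64(-63.2), np.float64(-64.4), np.float64(-62.6), np.float64(-63.7)]
```

View pics/c7s.png

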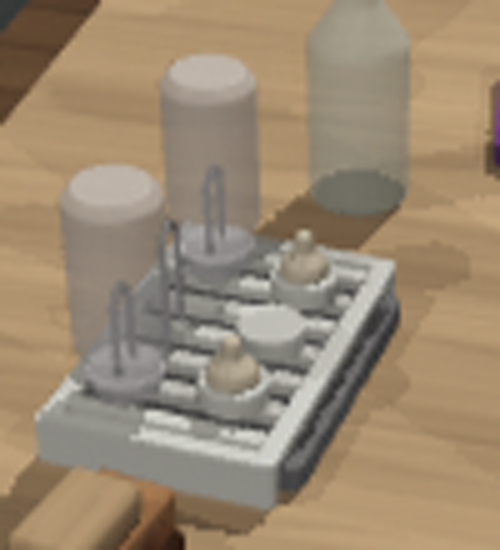

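View pics/c7t.png

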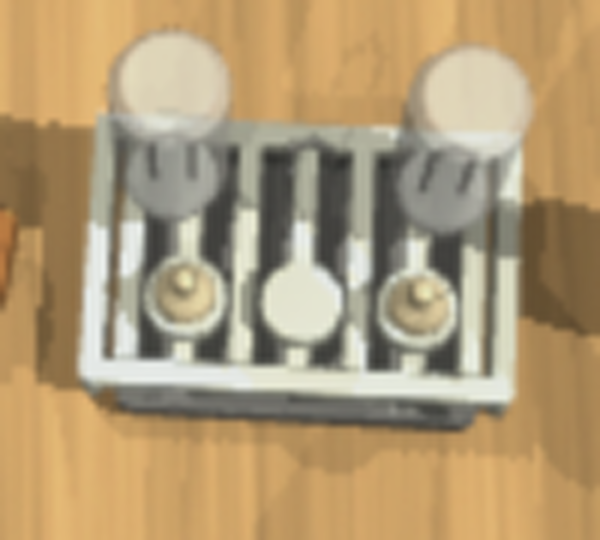

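The tray's front edge is even along the rack's front, from (115,405) to (470,425) in the crop, and everything stands as before. One relative depth check of how far it stands proud, then I hand in.

Run:
```python
from h import *
s=dict(np.load('side7.npz'));W=cloud(s);P=(W[...,:2]-RC)@rot(RA);px=s['pixels'].astype(int);br=px.mean(-1);sat=px.max(-1)-px.min(-1)
for y in np.arange(-.07,.08,.02):
    b=(abs(P[...,1]-y)<.009)&(P[...,0]>-.085)&(P[...,0]<-.05)
    t=b&(br<110)&(sat<15)&(W[...,2]>.002)&(W[...,2]<.012); k=b&(br>120)&(W[...,2]>.021)&(sat<30)&(W[...,2]<.027)
    print(round(y,2),t.sum(),np.round(1000*np.median(P[t][:,0]),1) if t.any() else '',k.sum(),np.round(1000*np.median(P[k][:,0]),1) if k.any() else '')
r.hand_in()
```

```text
-0.07 13 -58.1 1 -61.2
-0.05 18 -59.0 1 -51.7
-0.03 14 -58.4 1 -60.8
-0.01 18 -59.4 2 -61.0
0.01 17 -57.9 3 -60.1
0.03 16 -57.4 7 -60.5
0.05 12 -59.3 2 -61.0
0.07 10 -68.7 1 -61.1
the job is handed in; nothing more can be done
```

The grey tray is in under the deck, against the rear stop as far as I could tell, and the job is handed in at about 31 s of the 66 s allowed.

**What I did:** I pushed the tray sideways with the two open fingertips, turning it as it went, until it was centred and square before the rack. Then I pushed it in from the front with the hand leaned back. I never lifted it. The hand backed off and went back to the start pose.

**What the last checks showed:**
- **Stop:** A 3 N reaction appeared within the last 0.5 mm step, which I took as the tray meeting the rear stop.
- **Rack:** The final fit matches the starting one to about 0.2 mm and 0.001 rad.
- **Lunch box, bottle and car:** These moved less than 0.01 px in the top view.
- **Squareness:** The tray's front edge stands evenly proud across its width, to within about 2 mm of pixel noise.

**Where checks disagreed:**
- **How far the tray stands proud:** The top view gives about 10–11 mm, which includes some of the tray's side face. The side view at the one clean spot gives 7.6 mm. Home is 8 mm.
- **Last depth check:** The side-view check across the rest of the front edge failed. Its readings mixed in pixels from behind the front edge, so I relied on the force at the stop and the position.
- **Guarded descent:** The first descent touched the table top with the fingertips at about 36 N, more than I meant.

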